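Jog lock cover plates square and weight them down

ROBOT

A 7-joint arm with a two-finger parallel gripper is mounted at the origin on the work surface. World frame = base frame: x ahead of the robot, y to its left, z up, the work surface at z = 0. Lengths are in m, angles in rad, forces in N, time in s.
With the tool pointing down it reaches from about 0.4 to 0.85 m from the base axis. Payload 4.5 kg.
Tool frame: the origin (TCP) lies at the very end of the fingers, on their centre line; the grasp point (between the pads) lies 19 mm behind it; z points along the fingers, y is the line along which they close (so a half turn about z gives the same grasp; the last joint's range is limited). The gripper opens to 88 mm and grips with 3 to 60 N. Pads are 18 mm wide; open, the fingers measure 123 mm over their backs; the gripper's body (75 mm by 187 mm) begins 45 mm behind the grasp point.
Start: joints at [-1.309, 0.689, -0.195, 1.565, 0.157, 0.902, -0.215], TCP at [0.141, 0.609, 0.211] pointing down, gripper open.
Joint ranges: [-3.01, 3.01], [-0.46, 2.08], [-1.47, 1.51], [0.13, 2.56], [-1, 4.14], [0.04, 2.09], [-2.66, 2.66]. Speed limits (rad/s): [2.57, 2.57, 3.14, 3.14, 3.14, 3.14, 3.14].

INTERFACE

Orientations are given as a unit quaternion [x, y, z, w].
In Python, from plant import r gives the robot as it stands. The module is installed in compiled form; this text tells all that it offers.
- The arm moves only by the shell command python3 -m pendant 'ROWS' [FORCE]. ROWS is JSON, one flat list of numbers, 7 for each row, row after row: the opening, from 0 (shut) to 1 (fully open), then the shift along the tool's x, y, z scaled (see below), then the turn, a rotation vector about the tool's x, y, z scaled (see below). A call has 1 to 12 rows; each row is the pose to reach, as a shift and turn from the pose commanded when the call began, along the tool's axes at that moment; what a row does not reach only later rows make up. The controller multiplies each number of a shift by 0.15 m and each number of a turn by pi/2 rad. A row lasts 1/10 s, in which the tool goes at most 50 mm and 8.59 degrees, less where a joint would pass 70% of its speed; a pose out of reach is approached as far as the arm can. A call with a number of a shift or a turn outside -1 to 1 is refused whole. A call with a gripper value outside its range is refused whole. The fingers move at their own pace and stop on an object; FORCE is the grip in N (left out, the last holds). Time passes only in rows, so rows that repeat a pose let the fingers close. It gives the time, the measured TCP pose, the force, the opening and the grip force at its end, in the units of the state.
- r.get_state(): the state, without advancing time (a new reading comes with each control period).
- r.snapshot(name): name is "scene" or "side" or "wrist"; returns a dict with "img" (384x512x3 uint8, red, green, blue), "mtx" (3x3 intrinsics, pixels), "cam_to_world" (4x4, takes a point from camera to world coordinates). Camera axes: x right, y up, looking along -z (the intrinsics and any distortion apply to the point x, -y, -z); pixel columns grow to the right and rows downward; lengths in m; the calibration is good to about 2 mm. A picture is of the moment at which its call begins. There is no depth.
- r.finish_job(): hands the job in; it is judged then, once.
The state is a dict: "clock": time; "q": joint angles; "qd": joint speeds; "joint_torque": joint torques, N m; "tool_pos": TCP position; "eef_rot": TCP orientation; "contact_force": force on the tool from outside, world axes, zero at the start; "moment": the same for the moment, N m; "opening": opening from 0.0 (shut) to 1.0 (fully open); "finger_force": force on a finger pad.
Only numpy, scipy, OpenCV 4.12 (cv2) and the standard library are available. Lean on these libraries where they do the work, as an engineer would, in place of code of your own. Each camera call takes 0.05 s, during which the arm holds its last target. There are 200 camera calls.

TASK

Gently tap the five untidy lock cover plates home into the squaring corner, until every plate lies flush against both the back fence and the red end stop, without shoving the stop, which only friction holds, off its setting. Then, with the stack square, set the closed green tin down gently on top, centred and with its long side along the plates' long side, so that it holds them there. Leave the other things on the bench alone.

Things in the scene. Friction and masses are not known exactly. Their poses are not given: they have to be found in the camera images.
- jig: squaring corner, fixed to the bench; place and yaw vary. Origin on the bench; x points to its aluminium back fence (inner face x = 45, y -130 to 70, top 44 mm up), y along it. Blue bed: top 14 mm up, x -35 to 45, y -130 to 45. Red end stop at -y: 76 x 12 mm, top 44 mm up, its inner (+y) face set anywhere from y -100 to -70; the setting is not reported; friction (25 N) holds it.
- plate1: loose aluminium lock cover plate, dark grey, the lowest; 90 (x) by 150 (y) by 6 mm, about 0.13 kg. Origin: centre of its underside, z up. The five lie on one another on the bed, undersides 14 to 38 mm up; each starts 12 to 34 mm short of the fence, 8 to 59 mm short of the stop, turned up to 0.1 rad. Home: x = 0 in the jig, 75 mm in +y from the stop's face.
- plate2: loose aluminium lock cover plate, silver, second from below; 90 (x) by 150 (y) by 6 mm, about 0.13 kg. Origin: centre of its underside, z up. The five lie on one another on the bed, undersides 14 to 38 mm up; each starts 12 to 34 mm short of the fence, 8 to 59 mm short of the stop, turned up to 0.1 rad. Home: x = 0 in the jig, 75 mm in +y from the stop's face.
- plate3: loose aluminium lock cover plate, gold-coloured, the middle one; 90 (x) by 150 (y) by 6 mm, about 0.13 kg. Origin: centre of its underside, z up. The five lie on one another on the bed, undersides 14 to 38 mm up; each starts 12 to 34 mm short of the fence, 8 to 59 mm short of the stop, turned up to 0.1 rad. Home: x = 0 in the jig, 75 mm in +y from the stop's face.
- plate4: loose aluminium lock cover plate, silver, fourth; 90 (x) by 150 (y) by 6 mm, about 0.13 kg. Origin: centre of its underside, z up. The five lie on one another on the bed, undersides 14 to 38 mm up; each starts 12 to 34 mm short of the fence, 8 to 59 mm short of the stop, turned up to 0.1 rad. Home: x = 0 in the jig, 75 mm in +y from the stop's face.
- plate5: loose aluminium lock cover plate, gold-coloured, the top one; 90 (x) by 150 (y) by 6 mm, about 0.13 kg. Origin: centre of its underside, z up. The five lie on one another on the bed, undersides 14 to 38 mm up; each starts 12 to 34 mm short of the fence, 8 to 59 mm short of the stop, turned up to 0.1 rad. Home: x = 0 in the jig, 75 mm in +y from the stop's face.
- tin: closed flat tin full of screws, green with a white rim band at the top, 60 (x) by 110 (y) by 40 mm (z), about 0.45 kg, loose on the bench to the left or right of the jig; can be gripped across its 60 mm width. Origin: centre of its underside, z up. The weight.
- case: bystander: flat black case 75 x 105 x 18 mm, on the side of the jig where the tin is not; origin under its centre
- torch: bystander: black torch 150 mm long, 38 mm thick, lying beyond the jig
- spool: bystander: steel solder spool 52 mm across, 32 mm tall, beyond the jig
- pliers: bystander: pliers with orange handles, 160 mm long, 16 mm high, lying beyond the jig
- puck: bystander: round green tub 72 mm across, 21 mm tall, near left
- driver: bystander: screwdriver 160 mm long, lying near right

How it is judged:
By the outcome, as a careful person would: the job done as asked, in the order asked, and still so for the second after the job is handed in, with the robot touching nothing.
It also fails if it takes over 64 s, if anything falls off the work surface, if the arm or the gripper's body presses on something with over 40 N, if the wrist force passes 120 N, or if a joint passes its speed limit or range.

## Working session

There is one attempt and no reset: what is moved stays moved. The work goes in short steps, Python scripts to look and compute and a shell command to move; the robot and the scene stay as the last step left them, time stands still between calls to the robot, and variables do not carry over. Pictures are saved under pics/ and viewed, at most 10 in all, crops included, and the job is handed in when it is done.

```bash
mkdir -p pics; ls; cat > h.py <<'E'
import numpy as np,cv2
from scipy.spatial.transform import Rotation as R
from plant import r
def snap(n,f=None):
    s=r.snapshot(n)
    if f: cv2.imwrite('pics/'+f,s['img'][:,:,::-1])
    return s
def ray(s,uv,z):
    K=np.array(s['mtx']);T=np.array(s['cam_to_world'])
    p=np.linalg.inv(K)@np.array([uv[0],uv[1],1.]);d=T[:3,:3]@(p*[1,-1,-1]);o=T[:3,3]
    return o+d*(z-o[2])/d[2]
def proj(s,P):
    K=np.array(s['mtx']);T=np.array(s['cam_to_world'])
    p=T[:3,:3].T@(np.array(P)-T[:3,3])*[1,-1,-1];p=K@p
    return p[:2]/p[2]
E
python3 - <<'E'
from h import *
a=snap('scene','a.png');b=snap('side','b.png')
for s in(a,b): print({k:np.round(v,3).tolist() for k,v in s.items() if k!='img'}, s.keys())
st=r.get_state();print({k:np.round(v,3).tolist() for k,v in st.items()})
im=np.hstack([a['img'],b['img']])[:,:,::-1]
E
```

```text
pics
{'mtx': [[350.478, 0.0, 250.244], [0.0, 350.478, 196.14], [0.0, 0.0, 1.0]], 'cam_to_world': [[-0.611, -0.611, 0.504, 1.039], [0.792, -0.474, 0.386, 0.409], [0.003, 0.635, 0.773, 0.835], [0.0, 0.0, 0.0, 1.0]]} dict_keys(['img', 'mtx', 'cam_to_world'])
{'mtx': [[407.834, 0.0, 253.962], [0.0, 407.834, 194.712], [0.0, 0.0, 1.0]], 'cam_to_world': [[-0.961, 0.209, -0.178, 0.353], [-0.275, -0.752, 0.599, 0.644], [-0.009, 0.625, 0.781, 0.867], [0.0, 0.0, 0.0, 1.0]]} dict_keys(['img', 'mtx', 'cam_to_world'])
{'clock': 0.1, 'q': [-1.309, 0.69, -0.195, 1.566, 0.157, 0.903, -0.215], 'qd': [0.0, -0.001, 0.001, -0.003, 0.002, -0.001, 0.001], 'joint_torque': [-0.003, -52.85, -1.271, -15.384, -0.052, 0.002, 0.0], 'tool_pos': [0.141, 0.608, 0.211], 'eef_rot': [0.114, 0.994, -0.001, -0.0], 'contact_force': [0.423, 0.449, -1.11], 'moment': [-0.028, 0.022, -0.038], 'finger_force': 0.0, 'opening': 1.005}
```

View pics/a.png

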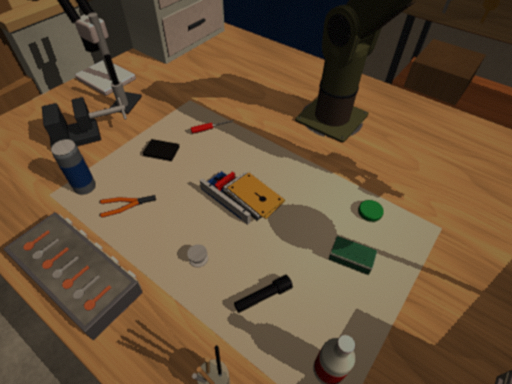

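View pics/b.png

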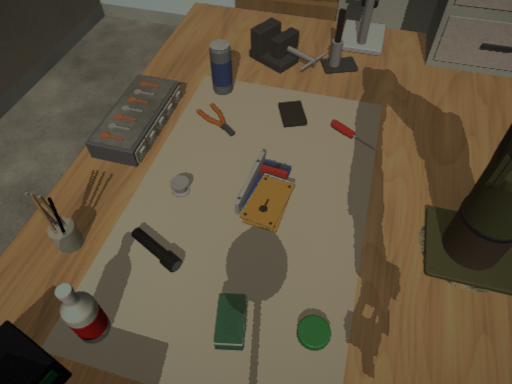

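The scene view shows the jig around (235,195), the plates in gold at (255,195) and the tin at (352,254). In the side view the plates are at (268,200), the stop at (272,172) and the tin at (230,320). Next I'll enlarge both.

```bash
python3 - <<'E'
from h import *
a=cv2.imread('pics/a.png');b=cv2.imread('pics/b.png')
A=cv2.resize(a[160:235,190:290],None,fx=8,fy=8,interpolation=cv2.INTER_CUBIC)[:, :]
B=cv2.resize(b[145:235,225:305],None,fx=6.6,fy=6.6,interpolation=cv2.INTER_CUBIC)
cv2.imwrite('pics/c.png',A);cv2.imwrite('pics/d.png',B)
sa=snap('scene');sb=snap('side')
for s,n,m in((sa,'a',None),(sb,'b',None)):
    h=cv2.cvtColor(s['img'],cv2.COLOR_RGB2HSV)
    for nm,lo,hi,z in(('gold',(12,120,90),(28,255,255),.044),('tin',(70,60,30),(90,255,255),.04)):
        k=cv2.inRange(h,lo,hi);cs=cv2.findContours(k,0,2)[0]
        for c in sorted(cs,key=cv2.contourArea)[-3:]:
            rc=cv2.minAreaRect(c);print(n,nm,cv2.contourArea(c),np.round(rc[0]),np.round(ray(s,rc[0],z),3))
E
```

```text
a gold 1255.5 [256. 194.] [0.505 0.022 0.044]
a gold 17627.5 [103. 270.] [ 0.935 -0.131  0.044]
a gold 42202.5 [307. 173.] [0.342 0.097 0.044]
a tin 0.0 [338. 240.] [0.495 0.291 0.04 ]
a tin 0.0 [338. 238.] [0.491 0.286 0.04 ]
a tin 0.5 [335. 246.] [0.519 0.292 0.04 ]
b gold 1740.5 [266. 203.] [0.505 0.03  0.044]
b gold 20338.5 [428. 240.] [0.109 0.034 0.044]
b gold 27351.0 [232. 124.] [ 0.679 -0.229  0.044]
b tin 0.0 [ 40. 383.] [0.809 0.561 0.04 ]
b tin 0.0 [230. 343.] [0.483 0.39  0.04 ]
```

View pics/c.png

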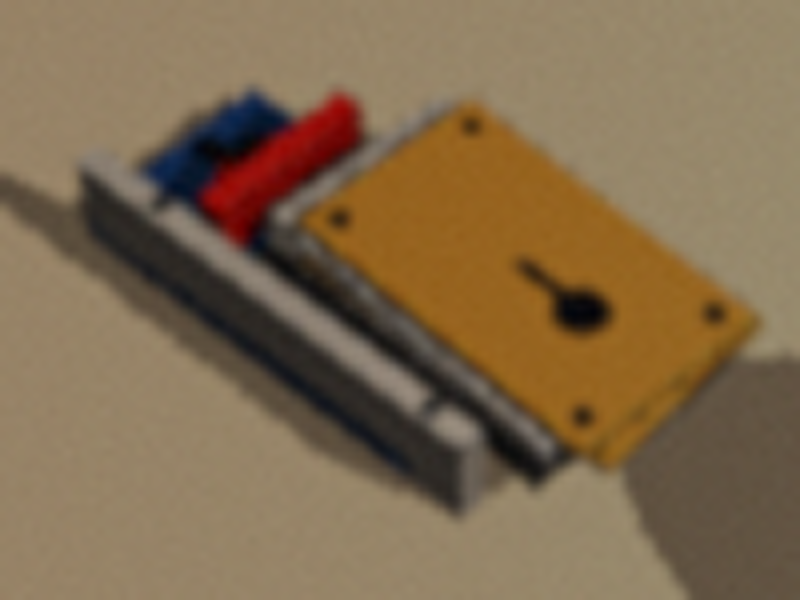

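View pics/d.png

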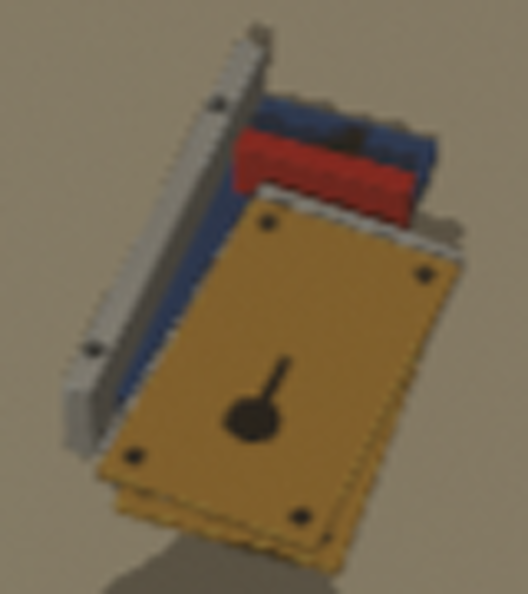

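Crop c shows the fence top's inner edge running (110,155)-(488,425), the stop's inner top edge (360,130)-(240,240), and the top plate's corners at (470,100), (762,320), (610,467) and (300,215). In crop d the fence's inner edge runs (268,50)-(98,410), the stop's inner top edge (237,163)-(413,190), and the plate's corners are (258,196), (463,262), (322,553) and (98,475).

```bash
python3 - <<'E'
from h import *
sa=snap('scene');sb=snap('side')
ca=lambda p:(p[0]/8+190-.4,p[1]/8+160-.4)
cb=lambda p:(p[0]/6.6+225-.4,p[1]/6.6+145-.4)
for nm,A,B in(('fence',[(110,155),(488,425)],[(268,50),(98,410)]),
 ('stop',[(240,240),(360,130)],[(237,163),(413,190)]),
 ('plate5',[(300,215),(470,100),(762,320),(610,467)],[(258,196),(463,262),(322,553),(98,475)])):
  for s,c,L in((sa,ca,A),(sb,cb,B)):
    P=np.array([ray(s,c(p),.044)[:2] for p in L]);d=P[1]-P[0]
    print(nm,np.round(P,4).tolist(),'dir',round(np.degrees(np.arctan2(d[1],d[0])),1),np.round(P.mean(0),4), np.round(np.linalg.norm(np.diff(P,axis=0),axis=1),3))
# tin by colour: green top with white rim
for s,n in((sa,'a'),(sb,'b')):
    h=cv2.cvtColor(s['img'],cv2.COLOR_RGB2HSV)
    uv=proj(s,[.525,.29,.03]).astype(int);print(n,uv,h[uv[1],uv[0]])
a=cv2.imread('pics/a.png');b=cv2.imread('pics/b.png')
A=cv2.resize(a[225:280,320:385],None,fx=6,fy=6,interpolation=2);B=cv2.resize(b[285:355,205:255],None,fx=6,fy=6,interpolation=2)
o=np.zeros((430,700,3),np.uint8);o[:330,:390]=A;o[:420,400:]=B;cv2.imwrite('pics/e.png',o)
E
```

```text
fence [[0.5564, -0.1396], [0.5696, 0.0521]] dir 86.0 [ 0.563  -0.0438] [0.192]
fence [[0.5531, -0.1428], [0.5661, 0.0604]] dir 86.3 [ 0.5596 -0.0412] [0.204]
stop [[0.5583, -0.0727], [0.4881, -0.0727]] dir 180.0 [ 0.5232 -0.0727] [0.07]
stop [[0.5486, -0.0766], [0.4754, -0.0815]] dir -176.2 [ 0.512 -0.079] [0.073]
plate5 [[0.5352, -0.0631], [0.4498, -0.0491], [0.4712, 0.1016], [0.558, 0.0967]] dir 170.7 [0.5036 0.0215] [0.087 0.152 0.087]
plate5 [[0.5355, -0.0614], [0.4475, -0.0493], [0.4674, 0.1011], [0.557, 0.0896]] dir 172.2 [0.5019 0.02  ] [0.089 0.152 0.09 ]
a [332 249] [58 82 50]
b [226 295] [58 75 51]
```

View pics/e.png

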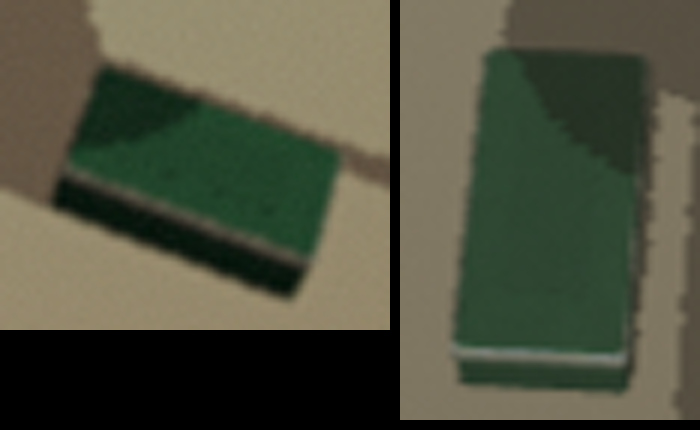

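The crops show the tin's top. In the left panel (scene) its corners are at (105,68), (340,155), (310,255) and (68,165). In the right panel (side, x+400) they are at (488,50), (645,58), (625,352) and (453,345).

```bash
cat >> h.py <<'E'
O=np.array([.5184,-.0096]);YAW=np.radians(-3.8)
def J(x,y): c,s=np.cos(YAW),np.sin(YAW);return O+[c*x-s*y,s*x+c*y]
def go(x,y,z,yang=None):
    "units of shift and turn (tool axes) from the measured pose; yang: wanted heading of tool y, deg"
    st=r.get_state();Rt=R.from_quat(st['eef_rot']);p=np.array(st['tool_pos'])
    d=Rt.inv().apply(np.array([x,y,z])-p)/.15
    t=np.zeros(3)
    if yang is not None:
        a=np.radians(yang);W=np.array([[np.sin(a)*-1,np.cos(a),0],[np.cos(a),np.sin(a),0],[0,0,-1]]).T
        W[:,0]=np.cross(W[:,1],W[:,2])
        t=(Rt.inv()*R.from_matrix(W)).as_rotvec()/(np.pi/2)
    print('pos',np.round(p,4),'shift',np.round(d,3),'turn',np.round(t,3),'F',np.round(st['contact_force'],1),'t',round(st['clock'],2))
E
python3 - <<'E'
from h import *
sa=snap('scene');sb=snap('side')
for s,L,o in((sa,[(105,68),(340,155),(310,255),(68,165)],(320,225)),(sb,[(488,50),(645,58),(625,352),(453,345)],(205-400/6,285))):
    P=np.array([ray(s,(p[0]/6+o[0]-.4,p[1]/6+o[1]-.4),.04)[:2] for p in L])
    d=[np.round(np.degrees(np.arctan2(*(P[i]-P[i-1])[::-1])),1) for i in range(4)]
    print(np.round(P,4).tolist(),P.mean(0).round(4),d,np.round(np.linalg.norm(P-np.roll(P,1,0),axis=1),3))
go(.40,.45,.211,86.2); print(J(-.1,.035))
E
```

```text
[[0.4863, 0.2815], [0.4635, 0.3842], [0.5161, 0.3949], [0.5403, 0.293]] [0.5016 0.3384] [np.float64(-168.0), np.float64(102.6), np.float64(11.6), np.float64(-76.6)] [0.055 0.105 0.054 0.105]
[[0.5399, 0.2939], [0.4841, 0.2815], [0.4602, 0.3844], [0.5165, 0.3979]] [0.5002 0.3394] [np.float64(-77.3), np.float64(-167.4), np.float64(103.1), np.float64(13.5)] [0.107 0.057 0.106 0.058]
pos [0.1411 0.6088 0.2112] shift [-1.92  -0.642  0.002] turn [-0.     0.    -0.103] F [-0.2 -0.3  0.6] t 0.4
[0.42093944 0.03195044]
```

```bash
python3 -m pendant '[1,-0.95,-0.6,0,0,0,-0.103, 1,-0.95,-0.6,0,0,0,-0.103, 1,-0.95,-0.6,0,0,0,-0.103, 1,-0.95,-0.6,0,0,0,-0.103, 1,-0.95,-0.6,0,0,0,-0.103]'; python3 -c "
from h import *
go(.421,.20,.211,86.2)"
```

```text
clock: 0.9
tool_pos: [0.2633, 0.4859, 0.2114]
eef_rot: [0.036, 0.999, -0.001, 0.001]
contact_force: [-0.9, 0.3, -1.0]
opening: 1.002
finger_force: 0.0
pos [0.2633 0.4859 0.2114] shift [-1.187 -1.825  0.009] turn [-0.001  0.001 -0.004] F [-0.9  0.3 -1. ] t 0.9
```

```bash
python3 -m pendant '[1,-0.9,-0.95,0,0,0,0, 1,-0.9,-0.95,0,0,0,0, 1,-0.9,-0.95,0,0,0,0, 1,-0.9,-0.95,0,0,0,0, 1,-0.9,-0.95,0,0,0,0, 1,-0.9,-0.95,0,0,0,0]'; python3 -c "
from h import *
go(.421,.034,.10,86.2)"
```

```text
clock: 1.5
tool_pos: [0.385, 0.3388, 0.2115]
eef_rot: [0.034, 0.999, 0.001, -0.0]
contact_force: [-0.3, 1.0, 0.5]
opening: 1.002
finger_force: 0.0
pos [0.385  0.3388 0.2115] shift [-0.376 -2.012  0.74 ] turn [ 0.001 -0.    -0.   ] F [-0.3  1.   0.5] t 1.5
```

```bash
python3 -m pendant '[1,-0.2,-1,0,0,0,0, 1,-0.2,-1,0,0,0,0, 1,-0.2,-1,0,0,0,0, 1,-0.2,-1,0,0,0,0, 1,-0.2,-1,0,0,0,0]'; python3 -m pendant '[1,-0.18,-1,0.4,0,0,0, 1,-0.18,-1,0.4,0,0,0, 1,-0.18,-1,0.4,0,0,0, 1,-0.18,-1,0.4,0,0,0, 1,-0.18,-1,0.4,0,0,0]';python3 -c "
from h import *
go(.421,.034,.008,86.2)
s=snap('wrist','w1.png');print(np.round(s['cam_to_world'],3).tolist(),np.round(s['mtx'],1).tolist())"
```

```text
clock: 2.0
tool_pos: [0.4048, 0.1878, 0.2116]
eef_rot: [0.033, 0.999, 0.001, 0.0]
contact_force: [-0.1, 0.3, -0.2]
opening: 0.999
finger_force: 0.0
clock: 2.5
tool_pos: [0.4224, 0.0359, 0.1507]
eef_rot: [0.033, 0.999, 0.0, -0.0]
contact_force: [0.5, 0.6, -0.5]
opening: 1.004
finger_force: 0.0
pos [0.4224 0.0359 0.1507] shift [ 0.008 -0.014  0.951] turn [ 0.001 -0.001  0.   ] F [ 0.5  0.6 -0.5] t 2.5
[[0.064, -0.964, -0.259, 0.354], [0.998, 0.063, 0.014, 0.04], [0.003, -0.259, 0.966, 0.323], [0.0, 0.0, 0.0, 1.0]] [[324.4, 0.0, 254.0], [0.0, 324.4, 184.1], [0.0, 0.0, 1.0]]
```

View pics/w1.png

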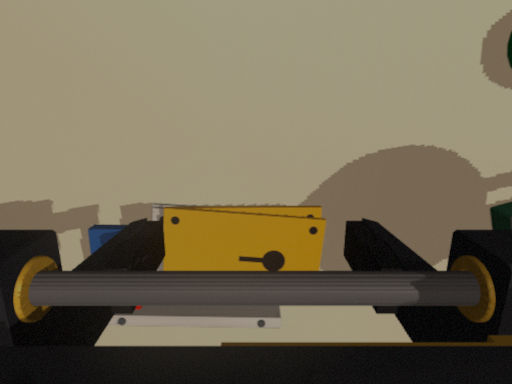

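The wrist view shows the plates' robot-side edges at rows 205-220 (the silver corner at (155,205), gold 3 along row 206, gold 5 at (165,208)), just ahead of the open fingers.

```bash
python3 -c "
from h import *
s=snap('wrist')
for uv,z in(((155,205),.026),((165,206),.032),((320,206),.032),((165,208),.044),((323,218),.044)):
    P=ray(s,uv,z)[:2]-O;c,n=np.cos(YAW),np.sin(YAW);print(uv,np.round([c*P[0]+n*P[1],-n*P[0]+c*P[1]],4))
"
```

```text
(155, 205) [-0.0652 -0.0536]
(165, 206) [-0.0663 -0.0423]
(320, 206) [-0.0668  0.1046]
(165, 208) [-0.0685 -0.0391]
(323, 218) [-0.0592  0.1054]
```

```bash
python3 -m pendant '[1,0.01,0,0.6,0,0,0, 1,0.01,0,0.9,0,0,0, 1,0.01,0,0.94,0,0,0, 1,0.01,0,0.94,0,0,0, 1,0.01,0,0.94,0,0,0]'; python3 -m pendant '[1,-0.02,0,0,0,0,0, 1,-0.04,0,0,0,0,0, 1,-0.06,0,0,0,0,0, 1,-0.08,0,0,0,0,0, 1,-0.10,0,0,0,0,0]'
```

```text
clock: 3.1
tool_pos: [0.4195, 0.0346, 0.027]
eef_rot: [0.029, 1.0, -0.006, -0.006]
contact_force: [-0.5, -0.0, 0.0]
opening: 1.0
finger_force: 0.0
clock: 3.6
tool_pos: [0.4338, 0.0296, 0.0277]
eef_rot: [0.033, 0.999, -0.007, -0.007]
contact_force: [0.1, -0.1, 1.0]
opening: 0.998
finger_force: 0.0
```

```bash
python3 -c "
from h import *
print(np.round(r.get_state()['q'],2)); go(.437,.035,.010,86.2)"
```

```text
[-0.05  0.84 -0.22  2.24  1.08  0.19  0.24]
pos [0.4338 0.0296 0.0277] shift [-0.021  0.039  0.117] turn [-0.009 -0.009  0.001] F [ 0.1 -0.1  1. ] t 3.6
```

```bash
python3 -m pendant '[1,-0.02,0.03,0.11,-0.009,-0.009,0, 1,-0.02,0.03,0.11,-0.009,-0.009,0, 1,-0.02,0.03,0.11,-0.009,-0.009,0]';python3 -c "
from h import *
print(np.round(r.get_state()['q'],2)); go(.437,.035,.010,86.2)"
```

```text
clock: 3.9
tool_pos: [0.4361, 0.034, 0.0108]
eef_rot: [0.032, 0.999, 0.0, -0.0]
contact_force: [0.2, -0.1, -1.2]
opening: 1.004
finger_force: 0.0
[-0.14  0.87 -0.06  2.26  1.27  0.05  0.05]
pos [0.4361 0.034  0.0108] shift [-0.005  0.007  0.005] turn [ 0.    -0.     0.001] F [ 0.2 -0.1 -1.2] t 3.9
```

```bash
python3 -m pendant '[1,-0.013,0,0,0,0,0, 1,-0.026,0,0,0,0,0, 1,-0.04,0,0,0,0,0, 1,-0.053,0,0,0,0,0, 1,-0.067,0,0,0,0,0, 1,-0.08,0,0,0,0,0, 1,-0.093,0,0,0,0,0, 1,-0.107,0,0,0,0,0, 1,-0.12,0,0,0,0,0, 1,-0.133,0,0,0,0,0]'; python3 -m pendant '[1,-0.01,0,0,0,0,0, 1,-0.02,0,0,0,0,0, 1,-0.03,0,0,0,0,0]';python3 -c "
from h import *
go(*J(-.054,.035),.010,86.2)"
```

```text
clock: 4.9
tool_pos: [0.4558, 0.0319, 0.0107]
eef_rot: [0.033, 0.999, -0.001, -0.0]
contact_force: [-2.6, 0.4, 2.0]
opening: 0.997
finger_force: 1.5
clock: 5.2
tool_pos: [0.4605, 0.032, 0.0107]
eef_rot: [0.032, 0.999, -0.0, -0.0]
contact_force: [-3.0, 0.3, 3.2]
opening: 1.0
finger_force: 1.8
pos [0.4605 0.032  0.0107] shift [-0.043 -0.018  0.005] turn [-0.    -0.     0.001] F [-3.   0.3  3.2] t 5.2
```

```bash
python3 -m pendant '[1,-0.007,0,0,0,0,0, 1,-0.014,0,0,0,0,0, 1,-0.02,0,0,0,0,0, 1,-0.027,0,0,0,0,0]'; python3 -m pendant '[1,-0.005,0,0,0,0,0, 1,-0.01,0,0,0,0,0]';  python3 -m pendant '[1,-0.003,0,0,0,0,0, 1,-0.006,0,0,0,0,0]'
```

```text
clock: 5.6
tool_pos: [0.4646, 0.0317, 0.0107]
eef_rot: [0.032, 0.999, -0.0, -0.0]
contact_force: [-2.6, -0.4, 3.4]
opening: 1.002
finger_force: 1.9
clock: 5.8
tool_pos: [0.4661, 0.0316, 0.0107]
eef_rot: [0.032, 0.999, -0.0, -0.0]
contact_force: [-2.7, -0.1, 4.7]
opening: 1.001
finger_force: 2.0
clock: 6.0
tool_pos: [0.4669, 0.0315, 0.0107]
eef_rot: [0.032, 0.999, -0.0, -0.0]
contact_force: [-3.0, 0.1, 4.8]
opening: 1.0
finger_force: 2.3
```

```bash
for i in 1; do :; done; python3 -m pendant '[1,-0.005,0,0,0,0,0, 1,-0.01,0,0,0,0,0]';  python3 -m pendant '[1,-0.004,0,0,0,0,0, 1,-0.008,0,0,0,0,0]'; python3 -m pendant '[1,-0.003,0,0,0,0,0, 1,-0.006,0,0,0,0,0]'
```

```text
clock: 6.2
tool_pos: [0.4674, 0.0314, 0.0107]
eef_rot: [0.032, 0.999, -0.0, -0.001]
contact_force: [-5.8, 0.4, 6.1]
opening: 0.999
finger_force: 4.0
clock: 6.4
tool_pos: [0.4674, 0.0314, 0.0107]
eef_rot: [0.032, 0.999, -0.0, -0.002]
contact_force: [-8.1, 0.9, 7.7]
opening: 1.0
finger_force: 5.0
clock: 6.6
tool_pos: [0.4674, 0.0314, 0.0106]
eef_rot: [0.032, 0.999, -0.0, -0.002]
contact_force: [-9.1, 1.9, 9.1]
opening: 1.002
finger_force: 5.8
```

```bash
python3 -m pendant '[1,-0.01,0,0,0,0,0, 1,-0.016,0,0,0,0,0, 1,-0.016,0,0,0,0,0]';  python3 -m pendant '[1,0.05,0,0,0,0,0, 1,0.15,0,0,0,0,0, 1,0.15,0,-0.3,0,0,0, 1,0.15,0,-0.6,0,0,0, 1,0.15,0,-0.8,0,0,0, 1,0.15,0,-0.8,0,0,0]'; python3 -c "
from h import *
go(*J(0,.145),.10,-3.8)"
```

```text
clock: 6.9
tool_pos: [0.4676, 0.0314, 0.0106]
eef_rot: [0.032, 0.999, -0.0, -0.004]
contact_force: [-12.8, 2.2, 11.9]
opening: 1.001
finger_force: 8.0
clock: 7.5
tool_pos: [0.4541, 0.0337, 0.134]
eef_rot: [0.033, 0.999, 0.001, 0.004]
contact_force: [-0.1, 0.4, -1.1]
opening: 0.998
finger_force: 0.0
pos [0.4541 0.0337 0.134 ] shift [-0.445  0.706  0.232] turn [0.006 0.003 1.001] F [-0.1  0.4 -1.1] t 7.5
```

```bash
python3 -m pendant '[0.4,-0.45,0.71,0,0,0,1, 0.4,-0.45,0.71,0,0,0,1, 0.4,-0.45,0.71,0,0,0,1, 0.4,-0.45,0.71,0,0,0,1, 0.4,-0.45,0.71,0,0,0,1, 0.4,-0.45,0.71,0,0,0,1, 0.4,-0.45,0.71,0,0,0,1, 0.4,-0.45,0.71,0,0,0,1, 0.4,-0.45,0.71,0,0,0,1, 0.4,-0.45,0.71,0,0,0,1, 0.4,-0.45,0.71,0,0,0,1, 0.4,-0.45,0.71,0,0,0,1]'; python3 -c "
from h import *
go(*J(0,.145),.010,-3.8);print(r.get_state()['q'])
a=snap('wrist')['img'];b=snap('side')['img']
B=cv2.resize(b[145:235,225:305],None,fx=4,fy=4,interpolation=2)
o=np.zeros((400,800,3),np.uint8);o[:384,:470]=a[:,20:490];o[:360,475:795]=B;cv2.imwrite('pics/f.png',o[:,:,::-1])"
```

```text
clock: 8.7
tool_pos: [0.5253, 0.1344, 0.1299]
eef_rot: [0.73, 0.684, -0.0, 0.001]
contact_force: [1.2, -0.2, -0.1]
opening: 0.402
finger_force: 0.0
pos [0.5253 0.1344 0.1299] shift [0.007 0.017 0.799] turn [0.    0.001 0.001] F [ 1.2 -0.2 -0.1] t 8.7
[-0.19947042  0.70316913 -0.22672328  1.89326688  0.27342269  0.57509601
 -0.6693192 ]
```

View pics/f.png

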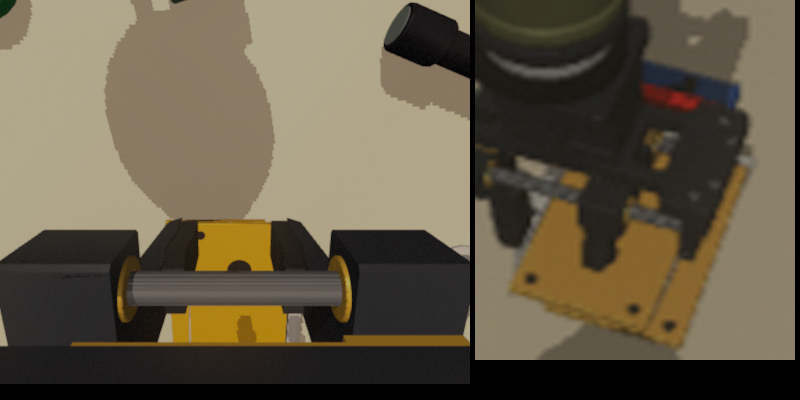

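The view suggests the plates aren't aligned: a gold strip sticks out on the robot side at (670,325), right panel. I'll check with the scene camera, which isn't blocked.

```bash
python3 -c "
from h import *
b=snap('scene')['img']
cv2.imwrite('pics/g.png',cv2.resize(b[160:235,190:290],None,fx=8,fy=8,interpolation=2)[:,:,::-1])"
```

```text
(no output)
```

View pics/g.png

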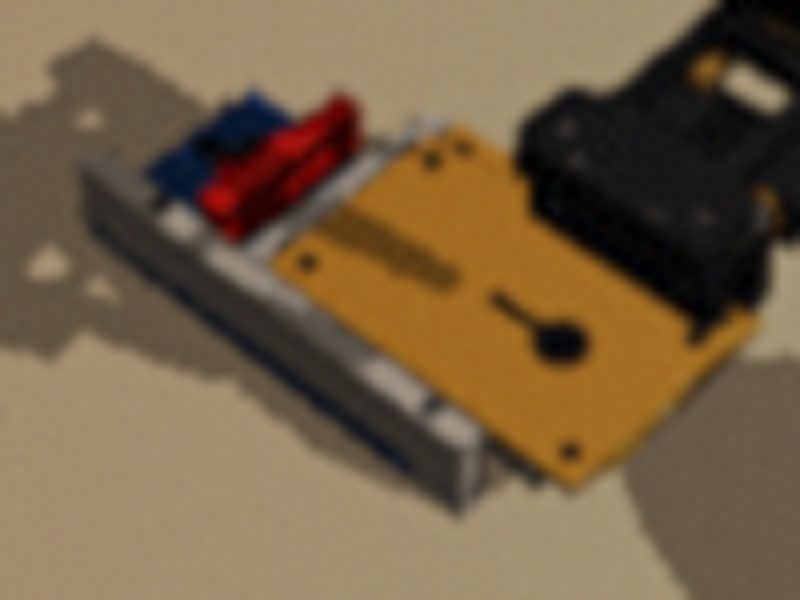

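```bash
python3 -c "
from h import *
s=snap('wrist');a=s['img']
cv2.imwrite('pics/w2.png',cv2.resize(a[205:345,160:350],None,fx=4,fy=4,interpolation=2)[:,:,::-1])
c,n=np.cos(YAW),np.sin(YAW)
def L(P): P=P[:2]-O;return np.round([c*P[0]+n*P[1],-n*P[0]+c*P[1]],4)
for uv,z in(((192,325),.032),((210,325),.044),((307,325),.044),((323,325),.038)): print(uv,L(ray(s,uv,z)))
"
```

```text
(192, 325) [-0.0643 -0.0043]
(210, 325) [-0.0449  0.0053]
(307, 325) [0.0456 0.0057]
(323, 325) [0.0621 0.001 ]
```

View pics/w2.png

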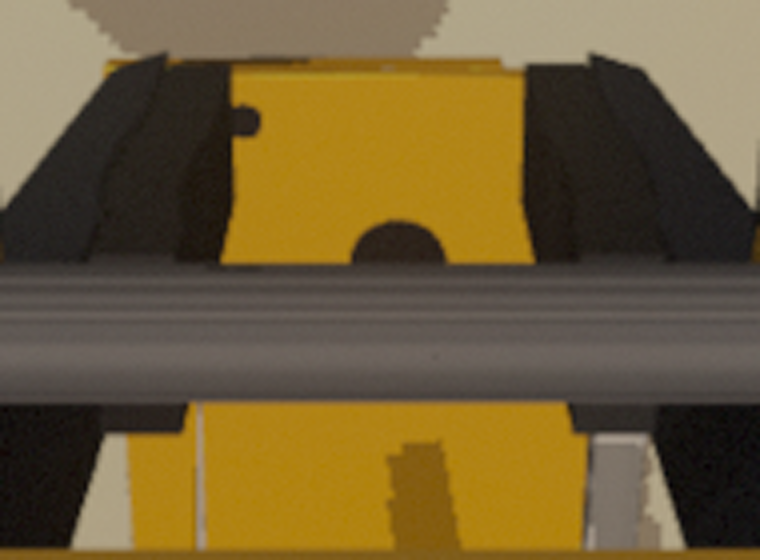

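This close view shows the top plate (and the silver one below it) flush with the fence, which is the grey strip on the right. The gold edge on the left, at (130,480), still lies 19 mm out: the middle plate did not follow. I'll check numerically how far down the fingers really reach and how wide they are, from their fixed tip pixels (far tip corner at about (201,219), outer edge along (160,263)).

```bash
python3 -c "
from h import *
s=snap('wrist');st=r.get_state();Rt=R.from_quat(st['eef_rot']);p=np.array(st['tool_pos'])
T=s['cam_to_world'];K=s['mtx']
print('cam in tool',np.round(Rt.inv().apply(T[:3,3]-p),4))
for uv in((201,219),(187,221),(217,222),(309,219),(322,222),(217,255),(160,263),(291,222)):
    q=np.linalg.inv(K)@[uv[0],uv[1],1.];d=Rt.inv().apply(T[:3,:3]@(q*[1,-1,-1]));o=Rt.inv().apply(T[:3,3]-p)
    print(uv,[np.round(o+d*(x-o[0])/d[0],4).tolist() for x in(-.009,0,.009)])
go(*p)
"
```

```text
cam in tool [ 0.0665 -0.0017 -0.1722]
(201, 219) [[-0.009, -0.0355, 0.0234], [0.0, -0.0315, 0.0001], [0.009, -0.0275, -0.0232]]
(187, 221) [[-0.009, -0.0438, 0.0199], [0.0, -0.0388, -0.003], [0.009, -0.0338, -0.0259]]
(217, 222) [[-0.009, -0.0247, 0.0183], [0.0, -0.022, -0.0044], [0.009, -0.0192, -0.0271]]
(309, 219) [[-0.009, 0.0339, 0.0237], [0.0, 0.0297, 0.0004], [0.009, 0.0254, -0.023]]
(322, 222) [[-0.009, 0.0412, 0.0186], [0.0, 0.0361, -0.0042], [0.009, 0.031, -0.0269]]
(217, 255) [[-0.009, -0.0199, -0.0258], [0.0, -0.0177, -0.0433], [0.009, -0.0155, -0.0607]]
(160, 263) [[-0.009, -0.0459, -0.0339], [0.0, -0.0406, -0.0504], [0.009, -0.0353, -0.0669]]
(291, 222) [[-0.009, 0.0217, 0.0185], [0.0, 0.0189, -0.0042], [0.009, 0.0161, -0.027]]
pos [0.5249 0.1344 0.1304] shift [0. 0. 0.] turn [0. 0. 0.] F [-0.3 -0.4 -0.5] t 8.95
```

```bash
python3 -c "
from h import *
s=snap('wrist');a=s['img']
for v in(330,):
  for u in range(176,216,2): print(u,a[v,u].tolist(),end=' ')
print()
b=snap('side');
# side view: columns along jig -x edge: walk x_j from -90 to -30 at y_j 0.06,0.08 on plane z=.032
for y in(.07,.09,.1,.11,.12):
  print(y,[(x,b['img'][tuple(np.round(proj(b,[*J(x/1000,y),.032])[::-1]).astype(int))].tolist()) for x in range(-84,-30,6)])
"
```

```text
176 [24, 20, 11] 178 [27, 22, 18] 180 [40, 31, 26] 182 [174, 161, 133] 184 [174, 162, 133] 186 [174, 162, 132] 188 [175, 162, 133] 190 [174, 161, 133] 192 [171, 146, 103] 194 [176, 131, 18] 196 [176, 131, 18] 198 [175, 130, 19] 200 [176, 131, 21] 202 [176, 131, 23] 204 [175, 130, 13] 206 [176, 131, 17] 208 [176, 131, 15] 210 [164, 149, 132] 212 [176, 131, 17] 214 [176, 131, 20] 
0.07 [(-84, [140, 130, 106]), (-78, [139, 129, 105]), (-72, [139, 128, 105]), (-66, [130, 119, 95]), (-60, [137, 107, 51]), (-54, [136, 101, 46]), (-48, [136, 101, 46]), (-42, [113, 87, 48]), (-36, [135, 100, 45])]
0.09 [(-84, [139, 129, 106]), (-78, [139, 129, 106]), (-72, [139, 129, 107]), (-66, [121, 107, 82]), (-60, [136, 102, 46]), (-54, [87, 66, 36]), (-48, [125, 93, 44]), (-42, [110, 83, 43]), (-36, [136, 101, 46])]
0.1 [(-84, [139, 128, 106]), (-78, [140, 130, 107]), (-72, [140, 130, 107]), (-66, [124, 110, 85]), (-60, [137, 102, 48]), (-54, [125, 93, 43]), (-48, [136, 101, 46]), (-42, [126, 94, 44]), (-36, [132, 99, 46])]
0.11 [(-84, [139, 129, 106]), (-78, [139, 129, 106]), (-72, [140, 129, 106]), (-66, [139, 128, 105]), (-60, [98, 88, 68]), (-54, [95, 87, 72]), (-48, [92, 84, 68]), (-42, [91, 82, 65]), (-36, [95, 87, 71])]
0.12 [(-84, [140, 130, 107]), (-78, [126, 117, 96]), (-72, [95, 87, 72]), (-66, [95, 87, 72]), (-60, [95, 87, 72]), (-54, [94, 86, 71]), (-48, [94, 87, 71]), (-42, [94, 86, 71]), (-36, [94, 86, 71])]
```

```bash
python3 -c "
from h import *
s=snap('side');p=np.array(r.get_state()['tool_pos'])
e=np.array([np.cos(YAW),np.sin(YAW),0])
for dz in(0,.02,.045):
  for k in(-.026,.026):
    u=proj(s,p+k*e+[0,0,dz]);print(dz,k,u.round(1),'crop f',((u-[225,145])*4+[475,0]).round())
# darkness map of the side view around
g=s['img'].sum(2)
for v in range(190,222,2): print(v,''.join('#' if x<130 else '+' if x<230 else '.' for x in g[v,215:300]))
"
```

```text
0 -0.026 [256.8 216. ] crop f [602. 284.]
0 0.026 [235.  209.8] crop f [515. 259.]
0.02 -0.026 [256.8 210.6] crop f [602. 263.]
0.02 0.026 [234.6 204.4] crop f [513. 237.]
0.045 -0.026 [256.7 203.7] crop f [602. 235.]
0.045 0.026 [234.1 197.3] crop f [511. 209.]
190 ..##########+++#++++++++++++.+++.....++#############################++++#+...........
192 ....+++################+++++++++++++++#############+++##########++######+............
194 .............+#########+.....+++++++############++#+...++#######++######+............
196 ..............+#########...........+############+++++..++##############+.............
198 ..............+##########..........+###########+.+++++++++############+..............
200 ...............+########...........+###########++...++++++++++#######+...............
202 ...............+#######+.............+#########+...........++#######+................
204 ................+#####+..............+#######+...............+#####+.................
206 ...................+++..............+########+...............+####+..................
208 ....................................+########+..............+++##+...................
210 ....................................++######+........................................
212 .......................................++++................+.........................
214 ......................+##+................................+..........................
216 .....................................................................................
218 .....................................................................................
220 .....................................................................................
```

The tips in the static side view sit about 4-5 px above where the reported TCP projects. The fingers therefore end roughly 20 mm short of the TCP, so the push at TCP z = 11 mm only caught plates 4 and 5. I'll go back and push again about 20 mm lower.

```bash
python3 -c "
from h import *
go(*J(-.085,.035),.05,86.2)"; python3 -m pendant '[1,-0.65,-0.56,0,0,0,-1, 1,-0.65,-0.56,0,0,0,-1, 1,-0.65,-0.56,0,0,0,-1, 1,-0.65,-0.56,0,0,0,-1, 1,-0.65,-0.56,0,0,0,-1, 1,-0.65,-0.56,0,0,0,-1, 1,-0.65,-0.56,0,0,0,-1, 1,-0.65,-0.56,0,0,0,-1, 1,-0.65,-0.56,0,0,0,-1, 1,-0.65,-0.56,0,0,0,-1, 1,-0.65,-0.56,0,0,0,-1]'; python3 -c "
from h import *
go(*J(-.087,.035),.05,86.2);print(r.get_state()['q'])"
```

```text
pos [0.5249 0.1344 0.1306] shift [-0.726 -0.547  0.538] turn [-0.     0.    -0.999] F [ 0.3 -0.5  0.1] t 9.1
clock: 10.2
tool_pos: [0.4349, 0.0425, 0.1308]
eef_rot: [0.03, 1.0, 0.0, 0.0]
contact_force: [-0.1, 0.1, 0.1]
opening: 1.0
finger_force: 0.0
pos [0.4349 0.0425 0.1308] shift [ 0.002 -0.076  0.539] turn [0.    0.    0.004] F [-0.1  0.1  0.1] t 10.2
[ 0.20304573  0.66791087 -0.64379473  2.18014775  0.80160971  0.54398359
  0.45734613]
```

```bash
python3 -m pendant '[1,0,-0.07,0.2,0,0,0, 1,0,-0.07,0.35,0,0,0, 1,0,-0.07,0.5,0,0,0, 1,0,-0.07,0.6,0,0,0, 1,0,-0.07,0.7,0,0,0, 1,0,-0.07,0.75,0,0,0, 1,0,-0.07,0.8,0,0,0, 1,0,-0.07,0.8,0,0,0, 1,0,-0.07,0.8,0,0,0]'; python3 -c "
from h import *
go(*J(-.087,.035),-.01,86.2);print(r.get_state()['q'])"
```

```text
clock: 11.1
tool_pos: [0.4342, 0.0322, 0.0108]
eef_rot: [0.032, 0.999, -0.0, 0.0]
contact_force: [0.8, 0.1, 1.4]
opening: 1.002
finger_force: 0.0
pos [0.4342 0.0322 0.0108] shift [ 0.001 -0.008  0.139] turn [-0.     0.     0.001] F [0.8 0.1 1.4] t 11.1
[-0.08397788  0.87098908 -0.15562758  2.26083804  1.44087312  0.12032423
 -0.11816656]
```

```bash
python3 -m pendant '[1,0,0,0.03,0,0,0, 1,0,0,0.06,0,0,0, 1,0,0,0.08,0,0,0, 1,0,0,0.08,0,0,0]'; python3 -m pendant '[1,0,0,0.02,0,0,0, 1,0,0,0.04,0,0,0, 1,0,0,0.06,0,0,0, 1,0,0,0.06,0,0,0]';python3 -c "
from h import *
go(*J(-.087,.035),-.01,86.2);print(r.get_state()['q'])"
```

```text
clock: 11.5
tool_pos: [0.4341, 0.032, -0.0012]
eef_rot: [0.033, 0.999, 0.0, -0.0]
contact_force: [-0.3, 0.4, 0.5]
opening: 1.001
finger_force: 0.0
clock: 11.9
tool_pos: [0.4338, 0.0321, -0.0107]
eef_rot: [0.033, 0.999, -0.0, -0.0]
contact_force: [-0.2, 0.3, -0.4]
opening: 1.001
finger_force: 0.0
pos [ 0.4338  0.0321 -0.0107] shift [-0.001 -0.007 -0.005] turn [-0.    -0.     0.001] F [-0.2  0.3 -0.4] t 11.9
[-0.02186747  0.92541021 -0.25548912  2.25873012  1.69581814  0.20478147
 -0.37057242]
```

TCP z = -11 mm with no contact confirms the offset. I'll lower gently until the tips touch the bench, which calibrates it.

```bash
python3 -m pendant '[1,0,0,0.013,0,0,0, 1,0,0,0.026,0,0,0]';python3 -m pendant '[1,0,0,0.013,0,0,0, 1,0,0,0.026,0,0,0]'
```

```text
clock: 12.1
tool_pos: [0.434, 0.0322, -0.0143]
eef_rot: [0.032, 0.999, -0.0, 0.0]
contact_force: [-0.2, -0.6, 0.8]
opening: 1.001
finger_force: 0.0
clock: 12.3
tool_pos: [0.434, 0.0322, -0.0182]
eef_rot: [0.032, 0.999, -0.0, -0.0]
contact_force: [0.3, -0.5, 0.1]
opening: 0.999
finger_force: 0.0
```

```bash
python3 -m pendant '[1,0,0,0.013,0,0,0, 1,0,0,0.02,0,0,0]';python3 -m pendant '[1,0,0,0.01,0,0,0, 1,0,0,0.02,0,0,0]'
```

```text
clock: 12.5
tool_pos: [0.4339, 0.0321, -0.0213]
eef_rot: [0.032, 0.999, -0.0, -0.0]
contact_force: [-0.5, -0.1, 0.1]
opening: 0.999
finger_force: 0.0
clock: 12.7
tool_pos: [0.434, 0.0321, -0.0242]
eef_rot: [0.032, 0.999, -0.0, -0.0]
contact_force: [-0.3, 0.0, -0.2]
opening: 0.998
finger_force: 0.0
```

```bash
python3 -m pendant '[1,0,0,0.007,0,0,0, 1,0,0,0.013,0,0,0]';python3 -m pendant '[1,0,0,0.007,0,0,0, 1,0,0,0.013,0,0,0]'
```

```text
clock: 12.9
tool_pos: [0.434, 0.0321, -0.0261]
eef_rot: [0.032, 0.999, -0.0, -0.0]
contact_force: [-0.6, 0.4, 0.4]
opening: 0.997
finger_force: 0.0
clock: 13.1
tool_pos: [0.434, 0.0321, -0.027]
eef_rot: [0.032, 0.999, -0.0, 0.001]
contact_force: [-1.4, -2.2, 26.0]
opening: 1.003
finger_force: 13.0
```

Bench contact comes at TCP z = -27 mm, so the fingertips are 27 mm above the reported TCP. I'll raise to a tip height of 6 mm and push.

```bash
python3 -m pendant '[1,0,0,-0.045,0,0,0, 1,0,0,-0.047,0,0,0, 1,-0.013,0,-0.047,0,0,0, 1,-0.026,0,-0.047,0,0,0, 1,-0.04,0,-0.047,0,0,0, 1,-0.053,0,-0.047,0,0,0, 1,-0.067,0,-0.047,0,0,0, 1,-0.08,0,-0.047,0,0,0, 1,-0.093,0,-0.047,0,0,0]'; python3 -m pendant '[1,-0.013,0,0,0,0,0, 1,-0.026,0,0,0,0,0, 1,-0.04,0,0,0,0,0]'
```

```text
clock: 14.0
tool_pos: [0.4475, 0.0314, -0.021]
eef_rot: [0.032, 0.999, 0.0, -0.0]
contact_force: [-1.9, -0.2, -0.1]
opening: 1.002
finger_force: 0.8
clock: 14.3
tool_pos: [0.453, 0.0308, -0.021]
eef_rot: [0.032, 0.999, -0.0, -0.001]
contact_force: [-2.9, 0.2, -0.2]
opening: 0.999
finger_force: 1.5
```

```bash
python3 -m pendant '[1,-0.013,0,0,0,0,0, 1,-0.026,0,0,0,0,0, 1,-0.04,0,0,0,0,0]'
```

```text
clock: 14.6
tool_pos: [0.4586, 0.0304, -0.021]
eef_rot: [0.032, 0.999, -0.0, -0.001]
contact_force: [-3.3, 0.7, 1.3]
opening: 0.997
finger_force: 2.0
```

```bash
python3 -m pendant '[1,-0.01,0,0,0,0,0, 1,-0.02,0,0,0,0,0, 1,-0.03,0,0,0,0,0]'; python3 -m pendant '[1,-0.007,0,0,0,0,0, 1,-0.014,0,0,0,0,0, 1,-0.02,0,0,0,0,0]'; python3 -m pendant '[1,-0.005,0,0,0,0,0, 1,-0.01,0,0,0,0,0]'; python3 -m pendant '[1,-0.005,0,0,0,0,0, 1,-0.01,0,0,0,0,0]'
```

```text
clock: 14.9
tool_pos: [0.4637, 0.03, -0.021]
eef_rot: [0.032, 0.999, -0.0, -0.001]
contact_force: [-4.6, -0.9, 0.6]
opening: 0.997
finger_force: 2.3
clock: 15.2
tool_pos: [0.4667, 0.0293, -0.021]
eef_rot: [0.033, 0.999, -0.001, -0.001]
contact_force: [-5.0, -1.4, 0.1]
opening: 0.998
finger_force: 2.4
clock: 15.4
tool_pos: [0.4671, 0.0292, -0.021]
eef_rot: [0.033, 0.999, -0.001, -0.001]
contact_force: [-7.6, -0.6, 2.2]
opening: 0.998
finger_force: 4.1
clock: 15.6
tool_pos: [0.4671, 0.0292, -0.0211]
eef_rot: [0.033, 0.999, -0.001, -0.002]
contact_force: [-11.0, 0.7, 4.3]
opening: 1.002
finger_force: 5.5
```

```bash
python3 -m pendant '[1,-0.01,0,0,0,0,0, 1,-0.01,0,0,0,0,0, 1,0.03,0,0,0,0,0, 1,0.10,0,0,0,0,0, 1,0.15,0,0,0,0,0, 1,0.15,0,0,0,0,0, 1,0.15,0,-0.3,0,0,0, 1,0.15,0,-0.6,0,0,0, 1,0.15,0,-0.9,0,0,0, 1,0.15,0,-0.9,0,0,0]'; python3 -c "
from h import *
go(*J(0,.145),.10,-3.8)"
```

```text
clock: 16.6
tool_pos: [0.4494, 0.0316, 0.1107]
eef_rot: [0.033, 0.999, 0.001, -0.001]
contact_force: [1.3, -0.6, -1.6]
opening: 1.003
finger_force: 0.0
pos [0.4494 0.0316 0.1107] shift [-0.478  0.722  0.072] turn [-0.    -0.002  1.   ] F [ 1.3 -0.6 -1.6] t 16.6
```

```bash
python3 -m pendant '[0.4,-0.48,0.73,0.05,0,0,1, 0.4,-0.48,0.73,0.05,0,0,1, 0.4,-0.48,0.73,0.05,0,0,1, 0.4,-0.48,0.73,0.05,0,0,1, 0.4,-0.48,0.73,0.05,0,0,1, 0.4,-0.48,0.73,0.05,0,0,1, 0.4,-0.48,0.73,0.05,0,0,1, 0.4,-0.48,0.73,0.05,0,0,1, 0.4,-0.48,0.73,0.05,0,0,1, 0.4,-0.48,0.73,0.05,0,0,1, 0.4,-0.48,0.73,0.05,0,0,1]'; python3 -c "
from h import *
go(*J(0,.145),-.020,-3.8)
s=snap('wrist');a=s['img'];print(a[330,176:230:2].tolist())
h=cv2.cvtColor(a,cv2.COLOR_RGB2HSV)
for u in(230,250,270,290):
    v=np.where((h[150:260,u,1]>150)|(a[150:260,u].sum(1)<150))[0][0]+150
    c,n=np.cos(YAW),np.sin(YAW)
    for z in(.032,.044):
        P=ray(s,(u,v),z)[:2]-O;print(u,v,z,np.round([c*P[0]+n*P[1],-n*P[0]+c*P[1]],4))
"
```

```text
clock: 17.7
tool_pos: [0.5294, 0.1369, 0.1029]
eef_rot: [0.731, 0.682, 0.002, 0.0]
contact_force: [-0.6, -0.4, 0.5]
opening: 0.404
finger_force: 0.0
pos [0.5294 0.1369 0.1029] shift [-0.015 -0.011  0.819] turn [ 0.002 -0.002 -0.002] F [-0.6 -0.4  0.5] t 17.7
[[28, 20, 17], [25, 20, 20], [38, 31, 28], [177, 163, 135], [176, 162, 133], [176, 163, 134], [176, 163, 135], [176, 163, 135], [175, 162, 134], [175, 162, 133], [176, 163, 134], [176, 163, 134], [175, 161, 133], [171, 144, 93], [177, 132, 22], [179, 133, 28], [178, 133, 25], [178, 133, 22], [178, 133, 21], [177, 132, 22], [177, 131, 18], [177, 131, 18], [178, 133, 21], [178, 133, 23], [177, 131, 16], [178, 133, 22], [177, 133, 21]]
230 236 0.032 [-0.0196  0.1051]
230 236 0.044 [-0.0186  0.1104]
250 236 0.032 [-0.0034  0.1051]
250 236 0.044 [-0.0032  0.1104]
270 236 0.032 [0.0128 0.105 ]
270 236 0.044 [0.0122 0.1103]
290 236 0.032 [0.0291 0.105 ]
290 236 0.044 [0.0276 0.1103]
```

```bash
python3 -m pendant '[0.4,0,0,0.25,0,0,0, 0.4,0,0,0.5,0,0,0, 0.4,0,0,0.7,0,0,0, 0.4,0,0,0.78,0,0,0, 0.4,0,0,0.82,0,0,0, 0.4,0,0,0.82,0,0,0, 0.4,-0.05,0,0.82,0,0,0, 0.4,-0.08,0,0.82,0,0,0, 0.4,-0.1,0,0.82,0,0,0, 0.4,-0.115,0,0.82,0,0,0, 0.4,-0.13,0,0.82,0,0,0]'; python3 -c "
from h import *
go(*J(0,.0886),-.021,-3.8)"
```

```text
clock: 18.85
tool_pos: [0.5263, 0.1159, -0.0205]
eef_rot: [0.73, 0.684, 0.0, 0.0]
contact_force: [0.2, -0.3, -0.2]
opening: 0.399
finger_force: 0.0
pos [ 0.5263  0.1159 -0.0205] shift [-0.248  0.003  0.003] turn [ 0.    -0.     0.001] F [ 0.2 -0.3 -0.2] t 18.85
```

```bash
python3 -m pendant '[0.4,-0.013,0,0,0,0,0, 0.4,-0.026,0,0,0,0,0, 0.4,-0.04,0,0,0,0,0, 0.4,-0.053,0,0,0,0,0, 0.4,-0.067,0,0,0,0,0, 0.4,-0.08,0,0,0,0,0]'; python3 -m pendant '[0.4,-0.013,0,0,0,0,0, 0.4,-0.026,0,0,0,0,0, 0.4,-0.04,0,0,0,0,0]'; python3 -m pendant '[0.4,-0.013,0,0,0,0,0, 0.4,-0.026,0,0,0,0,0, 0.4,-0.04,0,0,0,0,0]'; python3 -c "
from h import *
go(*J(0,.0886),-.021,-3.8)"
```

```text
clock: 19.45
tool_pos: [0.5253, 0.1043, -0.0208]
eef_rot: [0.73, 0.684, -0.0, -0.0]
contact_force: [0.7, 0.9, 0.1]
opening: 0.399
finger_force: 0.3
clock: 19.75
tool_pos: [0.5248, 0.0986, -0.0208]
eef_rot: [0.729, 0.684, 0.0, -0.0]
contact_force: [-0.3, 0.7, -0.7]
opening: 0.399
finger_force: 0.8
clock: 20.05
tool_pos: [0.5243, 0.0922, -0.0208]
eef_rot: [0.73, 0.684, -0.0, -0.0]
contact_force: [-0.8, 2.1, 0.3]
opening: 0.405
finger_force: 1.0
pos [ 0.5243  0.0922 -0.0208] shift [-0.089  0.005  0.001] turn [-0.     0.     0.001] F [-0.8  2.1  0.3] t 20.05
```

```bash
python3 -m pendant '[0.4,-0.008,0,0,0,0,0, 0.4,-0.016,0,0,0,0,0, 0.4,-0.024,0,0,0,0,0]'; python3 -m pendant '[0.4,-0.007,0,0,0,0,0, 0.4,-0.014,0,0,0,0,0, 0.4,-0.02,0,0,0,0,0]'
```

```text
clock: 20.35
tool_pos: [0.5243, 0.0886, -0.0208]
eef_rot: [0.73, 0.684, -0.0, 0.0]
contact_force: [-1.0, 2.7, -0.1]
opening: 0.4
finger_force: 1.2
clock: 20.65
tool_pos: [0.5243, 0.0867, -0.0208]
eef_rot: [0.729, 0.684, 0.001, -0.0]
contact_force: [-2.5, 3.9, -1.5]
opening: 0.401
finger_force: 2.3
```

```bash
python3 -m pendant '[0.4,-0.007,0,0,0,0,0, 0.4,-0.013,0,0,0,0,0]'; python3 -m pendant '[0.4,-0.005,0,0,0,0,0, 0.4,-0.01,0,0,0,0,0]'
```

```text
clock: 20.85
tool_pos: [0.524, 0.084, -0.0208]
eef_rot: [0.73, 0.684, 0.0, -0.0]
contact_force: [-1.6, 4.5, -0.6]
opening: 0.396
finger_force: 2.3
clock: 21.05
tool_pos: [0.5239, 0.0822, -0.0208]
eef_rot: [0.73, 0.684, -0.0, 0.0]
contact_force: [-0.4, 4.9, -1.0]
opening: 0.403
finger_force: 2.3
```

```bash
python3 -m pendant '[0.4,-0.005,0,0,0,0,0, 0.4,-0.01,0,0,0,0,0]'; python3 -m pendant '[0.4,-0.004,0,0,0,0,0, 0.4,-0.008,0,0,0,0,0]'; python3 -c "
from h import *
a=snap('scene')
g=a['img'].astype(int)
# walk along jig -y direction at x_j=-25,-10,20 on the top plane: colour classes
for z in(.044,):
  for x in(-.025,0,.025):
    s=''
    for y in range(-95,-50):
      u=np.round(proj(a,[*J(x,y/1000),z])).astype(int);c=g[u[1],u[0]];s+='R' if c[0]>2*c[1] else 'G' if c[0]>1.8*c[2] else 'B' if c[2]>c[0]*1.3 else '.'
    print(x,'-95..-51',s)
"
```

```text
clock: 21.25
tool_pos: [0.5237, 0.0806, -0.0208]
eef_rot: [0.73, 0.684, -0.0, 0.0]
contact_force: [-1.1, 4.9, -0.4]
opening: 0.401
finger_force: 2.3
clock: 21.45
tool_pos: [0.5236, 0.0795, -0.0208]
eef_rot: [0.73, 0.684, -0.0, -0.0]
contact_force: [-1.6, 5.3, -1.3]
opening: 0.4
finger_force: 2.3
-0.025 -95..-51 ........GGRRRRRRRRRRRRRGGGGGGGGGGGGGGGGGGGGGG
0 -95..-51 BBBBBRRRRRRRRRRRRRRRRRRRGGGGGGGGGGGGGGGGGGGGG
0.025 -95..-51 BB.RRRRRRRRRRRRRRRRRGGGGGGGGGGGGGGGGGGGGGGGGG
```

```bash
python3 -m pendant '[0.4,-0.004,0,0,0,0,0, 0.4,-0.007,0,0,0,0,0]'; python3 -m pendant '[0.4,-0.004,0,0,0,0,0, 0.4,-0.007,0,0,0,0,0]'
```

```text
clock: 21.7
tool_pos: [0.5235, 0.0785, -0.0208]
eef_rot: [0.73, 0.684, -0.0, -0.0]
contact_force: [-2.0, 5.2, -0.7]
opening: 0.398
finger_force: 2.3
clock: 21.9
tool_pos: [0.5235, 0.0778, -0.0208]
eef_rot: [0.73, 0.684, 0.0, -0.0]
contact_force: [-2.0, 7.0, -1.0]
opening: 0.401
finger_force: 2.9
```

```bash
python3 -m pendant '[0.4,-0.003,0,0,0,0,0, 0.4,-0.006,0,0,0,0,0]'; python3 -m pendant '[0.4,-0.003,0,0,0,0,0, 0.4,-0.005,0,0,0,0,0]'
```

```text
clock: 22.1
tool_pos: [0.5235, 0.0778, -0.0208]
eef_rot: [0.729, 0.684, 0.001, -0.0]
contact_force: [-0.8, 6.8, -1.3]
opening: 0.399
finger_force: 3.6
clock: 22.3
tool_pos: [0.5235, 0.0776, -0.0208]
eef_rot: [0.729, 0.684, 0.001, -0.001]
contact_force: [-2.2, 6.9, -0.6]
opening: 0.404
finger_force: 3.9
```

```bash
python3 -m pendant '[0.4,-0.004,0,0,0,0,0, 0.4,-0.008,0,0,0,0,0]'; python3 -m pendant '[0.4,-0.004,0,0,0,0,0, 0.4,-0.008,0,0,0,0,0]'
```

```text
clock: 22.5
tool_pos: [0.5235, 0.0776, -0.0207]
eef_rot: [0.729, 0.684, 0.002, -0.001]
contact_force: [-1.8, 10.3, -0.5]
opening: 0.4
finger_force: 5.2
clock: 22.7
tool_pos: [0.5235, 0.0777, -0.0207]
eef_rot: [0.729, 0.685, 0.002, -0.002]
contact_force: [-2.9, 13.1, -0.9]
opening: 0.397
finger_force: 6.2
```

```bash
python3 -m pendant '[0.4,0.04,0,0,0,0,0, 0.4,0.1,0,0,0,0,0, 0.4,0.16,0,0,0,0,0, 0.4,0.16,0,0,0,0,0, 0.4,0.16,0,-0.3,0,0,0, 0.4,0.16,0,-0.6,0,0,0, 0.4,0.16,0,-0.85,0,0,0, 0.4,0.16,0,-0.85,0,0,0]'; python3 -c "
from h import *
go(*J(-.085,.01),.107,86.2)
s=snap('wrist');a=s['img'].astype(int)
for v in(325,335):
  print(v,[(u,a[v,u].tolist()) for u in range(192,226,2)],[(u,a[v,u].tolist()) for u in range(296,330,2)])
u0=250
print([(v,a[v,u0].tolist()) for v in range(225,256,2)])
"
```

```text
clock: 23.5
tool_pos: [0.5281, 0.0973, 0.1111]
eef_rot: [0.73, 0.683, 0.003, 0.002]
contact_force: [1.2, -0.1, 0.5]
opening: 0.399
finger_force: 0.0
pos [0.5281 0.0973 0.1111] shift [-0.649 -0.584  0.021] turn [ 0.005  0.003 -1.   ] F [ 1.2 -0.1  0.5] t 23.5
325 [(192, [173, 161, 132]), (194, [173, 161, 132]), (196, [174, 162, 132]), (198, [173, 160, 131]), (200, [170, 156, 126]), (202, [175, 132, 24]), (204, [177, 132, 27]), (206, [175, 130, 15]), (208, [175, 130, 25]), (210, [175, 130, 25]), (212, [174, 129, 17]), (214, [175, 129, 14]), (216, [175, 130, 20]), (218, [176, 131, 25]), (220, [175, 130, 20]), (222, [175, 130, 18]), (224, [175, 130, 23])] [(296, [176, 130, 21]), (298, [176, 130, 21]), (300, [174, 130, 12]), (302, [176, 131, 15]), (304, [148, 123, 87]), (306, [120, 111, 100]), (308, [123, 112, 101]), (310, [123, 113, 102]), (312, [123, 112, 102]), (314, [120, 110, 99]), (316, [119, 109, 98]), (318, [123, 108, 91]), (320, [165, 152, 125]), (322, [174, 163, 134]), (324, [175, 162, 133]), (326, [75, 68, 55]), (328, [23, 19, 20])]
335 [(192, [173, 160, 131]), (194, [173, 161,
[... 421 characters left out ...]
2]), (302, [175, 131, 22]), (304, [149, 134, 119]), (306, [159, 147, 133]), (308, [120, 110, 98]), (310, [124, 112, 101]), (312, [121, 111, 99]), (314, [121, 110, 98]), (316, [115, 105, 94]), (318, [132, 117, 94]), (320, [133, 116, 94]), (322, [133, 116, 95]), (324, [138, 122, 99]), (326, [174, 163, 134]), (328, [161, 149, 122])]
[(225, [176, 140, 27]), (227, [176, 132, 23]), (229, [177, 133, 28]), (231, [176, 132, 25]), (233, [177, 132, 25]), (235, [176, 132, 26]), (237, [176, 132, 22]), (239, [176, 132, 23]), (241, [177, 132, 19]), (243, [177, 133, 21]), (245, [176, 132, 19]), (247, [175, 130, 12]), (249, [176, 132, 24]), (251, [176, 131, 20]), (253, [176, 133, 26]), (255, [176, 132, 21])]
```

```bash
python3 -m pendant '[1,-0.64,-0.5,0,0,0,-1, 1,-0.64,-0.5,0,0,0,-1, 1,-0.64,-0.5,0,0,0,-1, 1,-0.64,-0.5,0,0,0,-1, 1,-0.64,-0.5,0,0,0,-1, 1,-0.64,-0.5,0,0,0,-1, 1,-0.64,-0.5,0,0,0,-1, 1,-0.64,-0.5,0,0,0,-1, 1,-0.64,-0.5,0,0,0,-1, 1,-0.64,-0.5,0,0,0,-1, 1,-0.64,-0.5,0,0,0,-1]'; python3 -c "
from h import *
go(*J(-.07,.01),-.021,86.2)"
```

```text
clock: 24.65
tool_pos: [0.4426, 0.0058, 0.1053]
eef_rot: [0.03, 1.0, -0.0, -0.002]
contact_force: [-0.7, -0.6, 0.7]
opening: 1.0
finger_force: 0.0
pos [0.4426 0.0058 0.1053] shift [-0.047 -0.002  0.842] turn [-0.    -0.002  0.004] F [-0.7 -0.6  0.7] t 24.65
```

```bash
python3 -m pendant '[1,-0.02,0,0.15,0,0,0.004, 1,-0.02,0,0.3,0,0,0.004, 1,-0.02,0,0.45,0,0,0.004, 1,-0.02,0,0.58,0,0,0.004, 1,-0.02,0,0.68,0,0,0.004, 1,-0.02,0,0.76,0,0,0.004, 1,-0.02,0,0.84,0,0,0.004, 1,-0.02,0,0.84,0,0,0.004]'; python3 -c "
from h import *
go(*J(-.0536,.01),-.021,86.2)"
```

```text
clock: 25.45
tool_pos: [0.4448, 0.0057, -0.0214]
eef_rot: [0.035, 0.999, -0.001, -0.003]
contact_force: [0.0, 1.0, 0.8]
opening: 1.002
finger_force: 0.0
pos [ 0.4448  0.0057 -0.0214] shift [-0.139 -0.002 -0.003] turn [-0.001 -0.003 -0.002] F [0.  1.  0.8] t 25.45
```

```bash
python3 -m pendant '[1,-0.02,0,0,0,0,0, 1,-0.04,0,0,0,0,0, 1,-0.06,0,0,0,0,0, 1,-0.08,0,0,0,0,0, 1,-0.1,0,0,0,0,0, 1,-0.11,0,0,0,0,0, 1,-0.12,0,0,0,0,0]'; python3 -m pendant '[1,-0.007,0,0,0,0,0, 1,-0.013,0,0,0,0,0, 1,-0.02,0,0,0,0,0]'; python3 -m pendant '[1,-0.005,0,0,0,0,0, 1,-0.01,0,0,0,0,0]'
```

```text
clock: 26.15
tool_pos: [0.4645, 0.0047, -0.0193]
eef_rot: [0.036, 0.999, -0.0, -0.0]
contact_force: [0.1, 0.6, -0.0]
opening: 0.999
finger_force: 0.0
clock: 26.45
tool_pos: [0.4654, 0.0047, -0.0193]
eef_rot: [0.036, 0.999, -0.0, -0.002]
contact_force: [-6.5, 2.5, 4.2]
opening: 1.001
finger_force: 3.4
clock: 26.65
tool_pos: [0.4654, 0.0047, -0.0194]
eef_rot: [0.035, 0.999, -0.0, -0.003]
contact_force: [-9.7, 2.1, 5.9]
opening: 1.001
finger_force: 4.6
```

```bash
python3 -m pendant '[1,-0.005,0,0,0,0,0, 1,0.03,0,0,0,0,0, 1,0.1,0,0,0,0,0, 1,0.13,0,0,0,0,0, 1,0.13,0,-0.3,0,0,0, 1,0.13,0,-0.6,0,0,0, 1,0.13,0,-0.9,0,0,0, 1,0.13,0,-0.95,0,0,0]'; python3 -m pendant '[1,-0.15,1,0,0,0,0.4, 1,-0.15,1,0,0,0,0.4, 1,-0.15,1,0,0,0,0.4, 1,-0.15,1,0,0,0,0.4, 1,-0.15,1,0,0,0,0.4, 1,-0.15,1,0,0,0,0.4]'; python3 -c "
from h import *
go(.5010,.339,.11,13.2)
sa=snap('scene');sb=snap('side')
for s in(sa,sb):
  h=cv2.cvtColor(s['img'],cv2.COLOR_RGB2HSV)
  uv=proj(s,[.501,.339,.04]).astype(int);print(uv,h[uv[1],uv[0]])
  k=cv2.inRange(h,(55,90,35),(90,255,255));cs=cv2.findContours(k,0,2)[0]
  for c in sorted(cs,key=cv2.contourArea)[-3:]: print(cv2.contourArea(c),cv2.minAreaRect(c))
"
```

```text
clock: 27.45
tool_pos: [0.4496, 0.0054, 0.1186]
eef_rot: [0.036, 0.999, -0.0, -0.002]
contact_force: [1.9, -0.8, 0.2]
opening: 1.001
finger_force: 0.0
clock: 28.05
tool_pos: [0.4831, 0.1524, 0.1175]
eef_rot: [0.342, 0.94, -0.001, 0.0]
contact_force: [0.3, -0.6, 0.6]
opening: 1.001
finger_force: 0.0
pos [0.4831 0.1524 0.1175] shift [0.708 1.03  0.047] turn [-0.001  0.001  0.409] F [ 0.3 -0.6  0.6] t 28.05
[353 251] [ 69 131  74]
341.5 ((371.0000305175781, 209.50003051757812), (23.33452033996582, 19.091880798339844), 45.0)
658.0 ((354.0616455078125, 251.33563232421875), (42.48594284057617, 17.205049514770508), 20.556045532226562)
[229 316] [64 85 75]
3.0 ((229.5, 329.0), (6.0, 3.0), 90.0)
67.0 ((222.82925415039062, 328.03656005859375), (12.920490264892578, 29.043495178222656), 6.34019136428833)
845.5 ((314.0, 332.5), (33.0, 32.0), 90.0)
```

Over to the tin; I'll measure it with the wrist camera before descending.

```bash
python3 -m pendant '[1,0.6,0.9,-0.2,0,0,0.409, 1,0.6,0.9,-0.2,0,0,0.409, 1,0.6,0.9,-0.2,0,0,0.409, 1,0.6,0.9,-0.2,0,0,0.409, 1,0.6,0.9,-0.2,0,0,0.409, 1,0.6,0.9,-0.2,0,0,0.409, 1,0.6,0.9,-0.2,0,0,0.409]'; python3 -c "
from h import *
go(.5010,.339,.11,13.2)
s=snap('wrist');h=cv2.cvtColor(s['img'],cv2.COLOR_RGB2HSV)
k=cv2.inRange(h,(50,80,20),(95,255,255));cs=cv2.findContours(k,0,2)[0]
for c in sorted(cs,key=cv2.contourArea)[-3:]: print(cv2.contourArea(c),cv2.boundingRect(c))
for u in range(170,340,1):0
for v in(200,215,230,245,325,335,345):
  x=np.where(k[v])[0]
  if len(x): print(v,x.min(),x.max(),[ray(s,(t,v),.04)[:2].round(4).tolist() for t in(x.min(),x.max())])
"
```

```text
clock: 28.85
tool_pos: [0.5016, 0.3131, 0.1473]
eef_rot: [0.622, 0.783, -0.001, 0.0]
contact_force: [0.7, -0.7, 0.5]
opening: 1.001
finger_force: 0.0
pos [0.5016 0.3131 0.1473] shift [0.169 0.036 0.248] turn [-0.001  0.001 -0.001] F [ 0.7 -0.7  0.5] t 28.85
0.0 (23, 258, 1, 1)
4899.5 (30, 89, 83, 77)
7800.5 (226, 82, 68, 123)
200 228 289 [[0.4826, 0.2852], [0.5362, 0.2978]]
```

```bash
python3 -c "
from h import *
s=snap('wrist');h=cv2.cvtColor(s['img'],cv2.COLOR_RGB2HSV)
k=cv2.inRange(h,(50,80,20),(95,255,255));k[:,:200]=0
c=max(cv2.findContours(k,0,2)[0],key=cv2.contourArea)
Q=np.array([ray(s,p[0],.04)[:2] for p in c]).astype(np.float32)
rc=cv2.minAreaRect(Q*1000);print(rc)
for v in(100,130,160,190):
  x=np.where(k[v])[0];A,B=[ray(s,(t,v),.04)[:2] for t in(x.min(),x.max())];print(v,x.min(),x.max(),((A+B)/2).round(4),np.linalg.norm(B-A).round(4))
print(s['cam_to_world'][:3,3], [h[v,260].tolist() for v in range(74,100,3)],[h[v,260].tolist() for v in range(198,216,3)])
"
```

```text
((498.398681640625, 339.3775939941406), (56.76258850097656, 105.87401580810547), 12.941587448120117)
100 226 293 [0.49   0.3769] 0.0559
130 226 292 [0.4953 0.3527] 0.0564
160 227 290 [0.5009 0.3273] 0.0551
190 228 289 [0.5073 0.3008] 0.0547
[0.48500363 0.37827793 0.3194751 ] [[21, 57, 162], [22, 58, 162], [28, 31, 148], [66, 106, 99], [65, 100, 99], [65, 105, 97], [65, 104, 98], [66, 106, 99], [67, 109, 96]] [[63, 100, 66], [65, 99, 67], [56, 77, 66], [18, 73, 122], [17, 77, 122], [17, 77, 123]]
```

```bash
python3 -m pendant '[1,0.17,0.02,0.3,0,0,0, 1,0.17,0.02,0.5,0,0,0, 1,0.17,0.02,0.5,0,0,0]'; python3 -c "
from h import *
go(.4988,.339,-.015,12.9)"
```

```text
clock: 29.25
tool_pos: [0.4958, 0.3382, 0.0688]
eef_rot: [0.621, 0.784, -0.004, -0.001]
contact_force: [-1.0, -0.5, 0.5]
opening: 0.997
finger_force: 0.0
pos [0.4958 0.3382 0.0688] shift [0.003 0.025 0.559] turn [-0.005  0.002  0.003] F [-1.  -0.5  0.5] t 29.25
```

```bash
python3 -m pendant '[1,0,0.015,0.15,0,0,0, 1,0,0.015,0.3,0,0,0, 1,0,0.015,0.42,0,0,0, 1,0,0.015,0.5,0,0,0, 1,0,0.015,0.55,0,0,0, 1,0,0.015,0.55,0,0,0]'; python3 -c "
from h import *
go(.4988,.339,-.015,12.9)"
```

```text
clock: 29.85
tool_pos: [0.5009, 0.3405, -0.0099]
eef_rot: [0.622, 0.783, -0.0, 0.0]
contact_force: [-1.3, -0.5, 0.0]
opening: 0.997
finger_force: 0.0
pos [ 0.5009  0.3405 -0.0099] shift [-0.006 -0.016  0.034] turn [-0.     0.     0.002] F [-1.3 -0.5  0. ] t 29.85
```

```bash
python3 -m pendant '[1,-0.006,-0.014,0.025,0,0,0, 1,-0.006,-0.014,0.025,0,0,0, 0.5,-0.006,-0.014,0.025,0,0,0, 0.5,-0.006,-0.014,0.025,0,0,0, 0.5,-0.006,-0.014,0.025,0,0,0, 0.5,-0.006,-0.014,0.025,0,0,0, 0.5,-0.006,-0.014,0.025,0,0,0, 0.5,-0.006,-0.014,0.025,0,0,0, 0.5,-0.006,-0.014,0.025,0,0,0]' 25; python3 -c "
from h import *
go(.4988,.339,.14,12.9)"
```

```text
clock: 30.75
tool_pos: [0.4992, 0.3399, -0.0135]
eef_rot: [0.622, 0.783, 0.0, 0.0]
contact_force: [1.1, 0.7, 1.1]
opening: 0.681
finger_force: 25.0
pos [ 0.4992  0.3399 -0.0135] shift [-0.005 -0.004 -1.023] turn [ 0.    -0.     0.002] F [1.1 0.7 1.1] t 30.75
```

```bash
python3 -m pendant '[0.5,0,0,-0.1,0,0,0, 0.5,0,0,-0.3,0,0,0, 0.5,0,0,-0.55,0,0,0, 0.5,0,0,-0.75,0,0,0, 0.5,0,0,-0.75,0,0,0]'; python3 -c "
from h import *
print(J(0,.0037));go(*J(0,.0037),.1,-3.8);print(r.get_state()['opening'])"
```

```text
clock: 31.25
tool_pos: [0.5007, 0.3413, 0.1031]
eef_rot: [0.622, 0.783, 0.003, 0.001]
contact_force: [0.3, 0.7, -4.5]
opening: 0.677
finger_force: 25.0
[ 0.51864521 -0.00590813]
pos [0.5007 0.3413 0.1031] shift [-2.282 -0.408  0.011] turn [ 0.004 -0.002  0.188] F [ 0.3  0.7 -4.5] t 31.25
0.6769104188003962
```

```bash
python3 -m pendant '[0.5,-0.2,0,0,0,0,0.05, 0.5,-0.45,-0.05,0,0,0,0.12, 0.5,-0.7,-0.1,0,0,0,0.186, 0.5,-0.95,-0.15,0,0,0,0.186, 0.5,-0.95,-0.15,0,0,0,0.186, 0.5,-0.95,-0.15,0,0,0,0.186]'; python3 -c "
from h import *
go(*J(0,.0037),.1,-3.8)"
```

```text
clock: 31.85
tool_pos: [0.5084, 0.1939, 0.0978]
eef_rot: [0.73, 0.684, -0.002, -0.0]
contact_force: [0.4, 0.6, -3.4]
opening: 0.68
finger_force: 25.0
pos [0.5084 0.1939 0.0978] shift [-1.324  0.156 -0.012] turn [-0.002  0.001  0.   ] F [ 0.4  0.6 -3.4] t 31.85
```

```bash
python3 -m pendant '[0.5,-0.2,0.03,-0.05,0,0,0, 0.5,-0.45,0.07,-0.05,0,0,0, 0.5,-0.7,0.1,-0.05,0,0,0, 0.5,-0.9,0.13,-0.05,0,0,0, 0.5,-0.9,0.13,-0.05,0,0,0]';python3 -m pendant '[0.5,-0.15,0.02,0,0,0,0, 0.5,-0.3,0.02,0,0,0,0, 0.5,-0.4,0.02,0,0,0,0, 0.5,-0.4,0.02,0,0,0,0, 0.5,-0.4,0.02,0,0,0,0]'; python3 -c "
from h import *
go(*J(0,.0037),.0305,-3.8)"
```

```text
clock: 32.35
tool_pos: [0.5197, 0.0544, 0.1056]
eef_rot: [0.731, 0.682, -0.002, 0.001]
contact_force: [-0.4, -0.5, -4.6]
opening: 0.683
finger_force: 25.0
clock: 32.85
tool_pos: [0.5196, 0.0019, 0.1062]
eef_rot: [0.728, 0.685, 0.0, -0.001]
contact_force: [-0.5, 0.1, -4.8]
opening: 0.676
finger_force: 25.0
pos [0.5196 0.0019 0.1062] shift [-0.053 -0.003  0.504] turn [-0.    -0.001  0.003] F [-0.5  0.1 -4.8] t 32.85
```

```bash
python3 -m pendant '[0.5,-0.05,0,0.12,0,0,0, 0.5,-0.05,0,0.24,0,0,0, 0.5,-0.05,0,0.34,0,0,0, 0.5,-0.05,0,0.41,0,0,0, 0.5,-0.05,0,0.45,0,0,0, 0.5,-0.05,0,0.465,0,0,0, 0.5,-0.05,0,0.465,0,0,0, 0.5,-0.05,0,0.465,0,0,0]';python3 -c "
from h import *
go(*J(0,.0037),.0305,-3.8)"
```

```text
clock: 33.65
tool_pos: [0.5195, -0.0076, 0.0372]
eef_rot: [0.729, 0.684, 0.0, 0.0]
contact_force: [-0.4, 0.2, -4.8]
opening: 0.677
finger_force: 25.0
pos [ 0.5195 -0.0076  0.0372] shift [ 0.011 -0.006  0.045] turn [0.001 0.    0.002] F [-0.4  0.2 -4.8] t 33.65
```

```bash
python3 -m pendant '[0.5,0.01,-0.006,0.01,0,0,0, 0.5,0.01,-0.006,0.02,0,0,0, 0.5,0.01,-0.006,0.025,0,0,0, 0.5,0.01,-0.006,0.03,0,0,0]';python3 -m pendant '[0.5,0,0,0.003,0,0,0, 0.5,0,0,0.006,0,0,0]'; python3 -m pendant '[0.5,0,0,0.003,0,0,0, 0.5,0,0,0.005,0,0,0]'
```

```text
clock: 34.05
tool_pos: [0.5182, -0.0062, 0.0322]
eef_rot: [0.729, 0.684, -0.0, 0.0]
contact_force: [0.6, 0.2, -4.6]
opening: 0.679
finger_force: 25.0
clock: 34.25
tool_pos: [0.5182, -0.0062, 0.0313]
eef_rot: [0.729, 0.684, -0.0, 0.0]
contact_force: [0.3, -0.9, -4.3]
opening: 0.681
finger_force: 25.0
clock: 34.45
tool_pos: [0.5182, -0.0062, 0.0305]
eef_rot: [0.729, 0.684, -0.0, 0.0]
contact_force: [-1.5, 0.7, -1.1]
opening: 0.679
finger_force: 25.0
```

```bash
python3 -m pendant '[0.5,0,0,0.001,0,0,0, 0.72,0,0,0.001,0,0,0, 0.8,0,0,0.001,0,0,0, 0.85,0,0,0.001,0,0,0, 0.85,0,0,0.001,0,0,0]' 5;python3 -m pendant '[0.85,0,0,-0.05,0,0,0, 0.85,0,0,-0.15,0,0,0, 0.85,0,0,-0.35,0,0,0, 0.85,0,0,-0.6,0,0,0, 0.85,0,0,-0.9,0,0,0, 0.85,0,0,-0.9,0,0,0]';  python3 -m pendant '[1,0.3,0,-0.2,0,0,0, 1,0.6,0,-0.4,0,0,0, 1,0.9,0,-0.4,0,0,0, 1,0.9,0,-0.4,0,0,0, 1,0.9,0,-0.4,0,0,0]'; python3 -m pendant '[1,0.3,-0.3,0,0,0,0, 1,0.6,-0.6,0,0,0,0, 1,0.9,-0.6,0,0,0,0, 1,0.9,-0.6,0,0,0,0, 1,0.9,-0.6,0,0,0,0]'; python3 -c "
from h import *
a=snap('scene')['img'];b=snap('side')['img']
A=cv2.resize(a[160:235,190:290],None,fx=4,fy=4,interpolation=2);B=cv2.resize(b[145:235,225:305],None,fx=4.8,fy=4.8,interpolation=2)
o=np.zeros((440,795,3),np.uint8);o[:300,:400]=A;o[:432,405:405+384]=B;cv2.imwrite('pics/z.png',o[:,:,::-1])"
```

```text
clock: 34.95
tool_pos: [0.5184, -0.0062, 0.0306]
eef_rot: [0.729, 0.684, 0.0, 0.0]
contact_force: [-0.5, -0.2, -0.9]
opening: 0.85
finger_force: 0.0
clock: 35.55
tool_pos: [0.5219, -0.0057, 0.1709]
eef_rot: [0.729, 0.684, 0.004, 0.003]
contact_force: [0.3, 0.0, -0.4]
opening: 0.852
finger_force: 0.0
clock: 36.05
tool_pos: [0.5261, 0.1301, 0.2252]
eef_rot: [0.728, 0.686, -0.0, -0.0]
contact_force: [-0.4, -0.8, 0.1]
opening: 1.0
finger_force: 0.0
clock: 36.55
tool_pos: [0.4444, 0.2702, 0.2248]
eef_rot: [0.728, 0.686, -0.0, -0.0]
contact_force: [-0.1, -0.5, -1.0]
opening: 1.001
finger_force: 0.0
```

View pics/z.png

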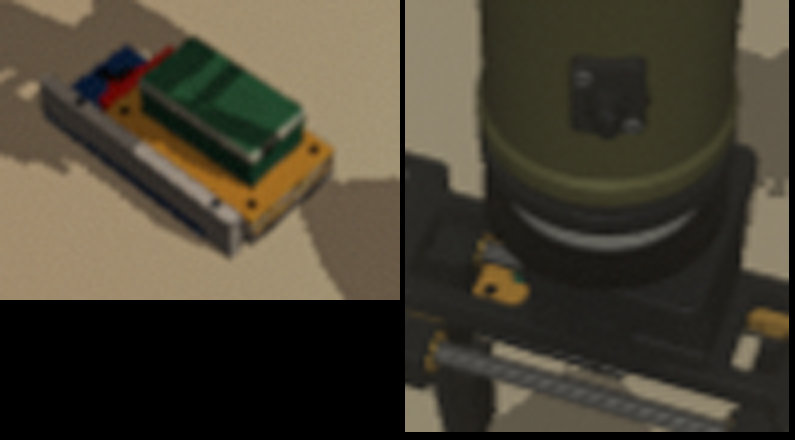

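The scene panel shows the five plates flush as one block along the fence, the top plate against the red stop at about (150,80), and the tin centred and parallel on top at (225,110). The arm blocks the side panel. Handing in.

```bash
python3 -c "
from plant import r
print(r.finish_job())"
```

```text
the job is handed in; nothing more can be done
None
```

The job is handed in after about 37 s of robot time: the plates were tapped home against the fence and the stop at about 13–15 N, well under the 25 N that holds the stop. The tin sits centred on top with its long side along theirs; the final picture shows it all square, but the lower plates' flushness against the stop rests on the push forces.

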